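# Find the packed gift box and seat it in the banding machine

### The job

Two of the three identical closed gift boxes are empty and one is packed: find the packed one by its weight, and slide it lengthwise under the low arch of the banding machine until it gently meets the stop, square and flat on the table. Leave the two empty boxes standing where they were and do not disturb the other things on the table.

Things in the scene. Friction and masses are not known exactly. Their poses are not given: they have to be found in the camera images.
- box_a: closed rigid gift box, brown board, dark line below its fixed lid, 140 (x) x 62 (y) x 50 high; origin: centre of underside. Grip or push it anywhere; either end may lead. The three look the same; which one is packed differs every time, whatever its name: packed weighs 0.45 to 0.7 kg in all, empty 0.15 to 0.22 kg. Starts with x within 0.3 rad of the robot's x
- box_b: closed rigid gift box, brown board, dark line below its fixed lid, 140 (x) x 62 (y) x 50 high; origin: centre of underside. Grip or push it anywhere; either end may lead. The three look the same; which one is packed differs every time, whatever its name: packed weighs 0.45 to 0.7 kg in all, empty 0.15 to 0.22 kg. Starts with x within 0.3 rad of the robot's x
- box_c: closed rigid gift box, brown board, dark line below its fixed lid, 140 (x) x 62 (y) x 50 high; origin: centre of underside. Grip or push it anywhere; either end may lead. The three look the same; which one is packed differs every time, whatever its name: packed weighs 0.45 to 0.7 kg in all, empty 0.15 to 0.22 kg. Starts with x within 0.3 rad of the robot's x
- arch (a point): table point at the centre of the fixed grey machine's arch; x: feeding direction (roughly away from the robot), y left, z up. Arch 30 deep (x -15 to 15), 94 wide inside, 72 clear, 90 high outside. No floor of its own: boxes slide on the table (friction 0.45 to 0.75). Its console, 120 high (160 with the paper roll on it), is left of the arch: x 0 to 170, y 67 to 217
- mouth (a point): table point at the front of the side guides, 40 before the arch centre, same axes. The two steel guides, 18 high, are 103 apart here, narrow to 70 apart at the arch centre and stay 70 apart for 60 more. Put a box down in front of this point, then push it in
- stop_face (a point): lower edge, middle, of the face of the rigid steel end stop (30 high, 78 wide; do not ram it: under 45 N) between the guides; same axes as the arch, face looks along -x. Set 45 to 65 behind the arch centre. A seated box has its centre 70 before this point and its rear end 75 to 95 before the arch centre, out in front, where it can be pushed
- glue: white glue bottle, 54 across, 130 high, a bystander; origin under its centre
- tape: roll of paper tape lying flat, 100 across, 30 high, a bystander; origin under its centre
- folder: white folding stick, 150 x 22 x 8, flat on the table, a bystander; origin under its centre
- brush: flat brush lying to the left of the lane to the arch, 200 long (x), 42 wide at the bristles, 20 high, a bystander; origin under its middle
- mug: white mug, 80 across, 90 high, at the far right, a bystander; origin under its centre
Mind the look-alikes: they are no part of the job. Leave any blue or red look-alike of the box_b alone.

How it is judged:
By the outcome, as a careful person would: the job done as asked, in the order asked, and still so for the second after the job is handed in, with the robot touching nothing.
It also fails if it takes over 70 s, if anything falls off the work surface, if the arm or the gripper's body presses on something with over 40 N, if the wrist force passes 120 N, or if a joint passes its speed limit or range.

### The arm

A 6-joint arm with a two-finger parallel gripper is mounted at the origin on the work surface. World frame = base frame: x ahead of the robot, y to its left, z up, the work surface at z = 0. Lengths are in mm, angles in rad, forces in N, time in s.
With the tool pointing down it reaches from about 250 to 850 mm from the base axis. Payload 12.5 kg.
Tool frame: the origin (TCP) lies on the centre line of the jaws, within the pads' length; the fingertips stand 22 mm ahead of it and the grasp point (between the pads) lies 3 mm ahead of it; z points along the fingers, x is the direction in which the jaws open and shut, and the axes are right-handed (so a half turn about z gives the same grasp; the last joint's range is limited). The gripper opens to 93 mm and grips with 3 to 60 N. Pads are 15 mm wide; open, the fingers measure 128 mm over their backs; the gripper's body (75 mm by 188 mm) begins 65 mm behind the grasp point.
Start: joints at [-1.267, 0.351, 1.652, -0, 1.139, -0.085], TCP at [208.511, -508.928, 210.133] pointing down, gripper open.
Joint ranges: [-2.75, 2.75], [-0.79, 2.1], [0.01, 2.65], [-1.57, 4.71], [0.07, 3.14], [-2.87, 2.87]. Speed limits (rad/s): [2.22, 2.22, 2.79, 3.14, 3.14, 3.14].

### API

Orientations are given as a unit quaternion [w, x, y, z].
In Python, from bench import arm, vision, ticket gives the robot as it stands.
- The arm moves only by the tool step_arm, never from a script. Its arguments are lists of equal length, an entry for each row: "slide": the shift along the world's x, y, z in mm, a list of three; "twist": the turn, a rotation vector about the world's x, y, z in degrees, a list of three. A call has 1 to 20 rows; each row is the pose to reach, as a shift and turn from the pose commanded when the call began; what a row does not reach only later rows make up. A row lasts 1/10 s, in which the tool goes at most 50 mm and 8.59 degrees, less where a joint would pass 70% of its speed; a pose out of reach is approached as far as the arm can. A call with a gripper value outside its range is refused whole. "claw" is the opening, from -1 (shut) to 1 (fully open), so that 0 is half open, set as the call begins (left out, the last holds). The fingers move at their own pace and stop on an object; "force" is the grip in N (left out, the last holds). Time passes only in rows, so rows that repeat a pose let the fingers close. It gives the time, the measured TCP pose, the force and the opening at its end, in the units of the state.
- arm.get_obs(): the state, without advancing time (a new reading comes with each control period).
- vision.read_camera(name): name is "scene" or "top" or "wrist"; returns the picture (420x560x3 uint8, blue, green, red); there is no depth.
- vision.camera_params(name): a dict with "vertical_fov" (degrees; the focal length in pixels is half the picture's height over the tangent of half this angle, whatever the lens; pixels are square), "cx", "cy" (the principal point, pixels), "extrinsics" (4x4, takes a point from camera to world coordinates); the wrist camera has in their place "mount" (4x4, takes a point from camera to tool coordinates, whose origin is the TCP and whose axes are the tool frame's). Camera axes: x right, y up, looking along -z (the intrinsics and any distortion apply to the point x, -y, -z); pixel columns grow to the right and rows downward; lengths in mm; the calibration is good to about 2 mm. A picture is of the moment at which its call begins: read the wrist's pose just before it. camera_params takes no time and is no camera call.
- ticket.job_done(): hands the job in, once; it reports no verdict.
The state is a dict: "time": time; "q": joint angles; "joint_velocities": joint speeds; "joint_torque": joint torques, N m; "tcp_pos": TCP position; "ee_rot": TCP orientation; "ft_force": force on the tool from outside, world axes, zero at the start; "wrist_torque": the same for the moment, N m; "width": finger opening in mm.
Only numpy, scipy, OpenCV 4.12 (cv2) and the standard library are available. Lean on these libraries where they do the work, as an engineer would, in place of code of your own. Each camera call takes 0.05 s, during which the arm holds its last target.

## Working session

There is one attempt and no reset: what is moved stays moved. The work goes in short steps, Python scripts to look and compute and a tool call to move; the robot and the scene stay as the last step left them, time stands still between calls to the robot, and variables do not carry over. Pictures are saved under pics/ and viewed, and the job is handed in when it is done.

Besides the shell and the picture viewer there is one more tool, called after "Request:" as name(argument=value, ...) on one line, values as JSON. step_arm: Moves the arm, as the interface text tells. Its arguments: {"type":"object","properties":{"slide":{"type":"array"},"twist":{"type":"array"},"claw":{"type":"number"},"force":{"type":"number"}},"required":["slide","twist"]}

```bash
ls; mkdir -p pics
python3 - <<'E'
from bench import arm, vision
import cv2, json
o=arm.get_obs();print({k:(v if not hasattr(v,'tolist') else v.tolist()) for k,v in o.items()})
for n in ["scene","top","wrist"]:
    cv2.imwrite(f"pics/{n}0.png",vision.read_camera(n)); print(n,vision.camera_params(n))
E
```

```text
pics
{'time': 0.0, 'q': [-1.266605224191362, 0.3512468315803339, 1.6524511033327332, -5.7806363605612065e-05, 1.1390857726442438, -0.08458356813710155], 'joint_velocities': [0.0006380406980086006, 0.00038341882309596845, 0.0011577537733785113, -0.0002791746036999805, 2.0581921770694778e-05, 0.00026359631587520886], 'joint_torque': [-0.0010400225073681213, -49.73265767097473, -28.525965213775635, 0.06996728712692857, 0.025710429763421416, -7.555642469014856e-05], 'tcp_pos': [208.3880031360838, -508.59730527462546, 209.58536407380123], 'ee_rot': [-0.0003519402439514951, 0.8303844691611497, -0.5571905222047968, -0.00048112281809194494], 'ft_force': [-0.007645982119516758, 0.3555339957874391, -0.33599597455828], 'wrist_torque': [0.0009101594115902136, -0.08676941747791013, -0.016558964266316756], 'width': 93.09841224544273}
scene {'vertical_fov': 53.43682208373721, 'cx': 283.23900175654404, 'cy': 206.76149986993127, 'extrinsics': array([[-7.85412482e-01, -4.73471363e-01,  3.98687974e-01,
         1.01367587e+03],
       [ 6.18849858e-01, -6.13500186e-01,  4.90553131e-01,
         5.09657
[... 371 characters left out ...]
,
       [-9.99427354e-01,  3.11037465e-02,  1.33236697e-02,
        -8.25331377e+01],
       [ 1.56631241e-02,  7.62251489e-02,  9.96967599e-01,
         1.10900253e+03],
       [ 0.00000000e+00,  0.00000000e+00,  0.00000000e+00,
         1.00000000e+00]])}
wrist {'vertical_fov': 66.5561403105917, 'cx': 284.0272746542384, 'cy': 212.9178077017561, 'mount': array([[ 9.99999304e-01, -4.45852621e-04,  1.09209083e-03,
         4.82817733e-01],
       [-1.67686372e-04, -9.70145937e-01, -2.42521817e-01,
        -6.66862451e+01],
       [ 1.16761647e-03,  2.42521466e-01, -9.70145337e-01,
        -1.74711655e+02],
       [ 0.00000000e+00,  0.00000000e+00,  0.00000000e+00,
         1.00000000e+00]])}
```

View pics/scene0.png

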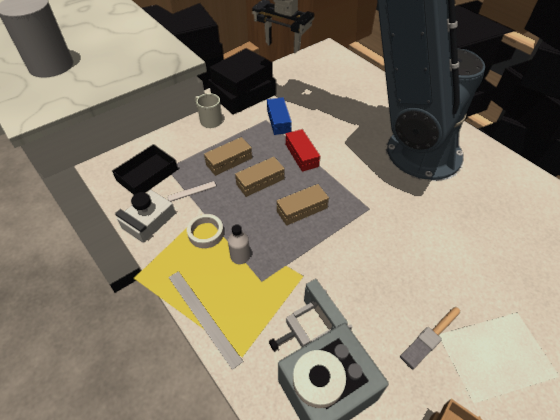

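View pics/top0.png

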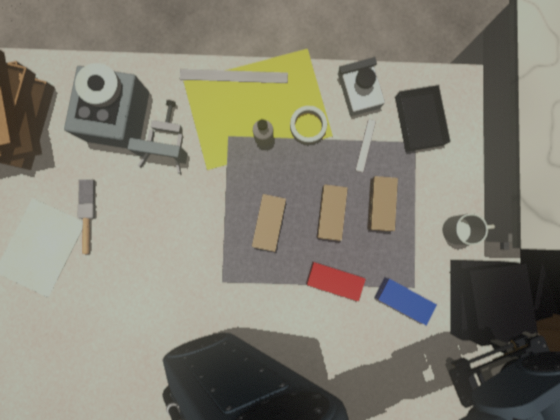

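Run:
```python
import cv2
im=cv2.imread('pics/top0.png'); cv2.imwrite('pics/top0c.png',cv2.resize(im[60:330,120:480],None,fx=2.2,fy=2.2,interpolation=cv2.INTER_CUBIC))
```

```text
(no output)
```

View pics/top0c.png

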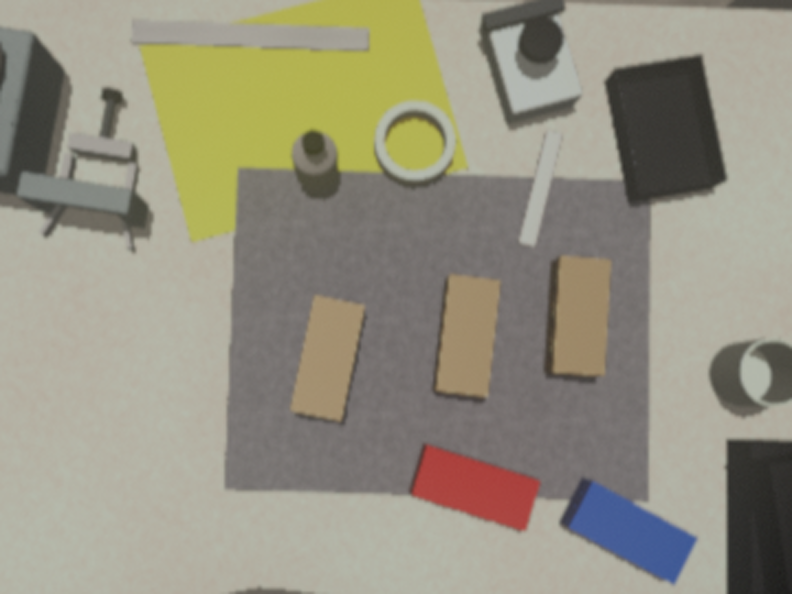

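Candidates for the wanted box in the top view are three brown boxes at (269,223), (333,213) and (384,204). The red (336,282) and blue (406,301) boxes are look-alikes and get left alone. The machine is at about (155,148), with the lane coming from below (+x is up and +y is left in this picture).

```bash
cat > h.py <<'E'
import numpy as np, cv2
from bench import arm, vision
def ray(name,u,v,T=None):
    p=vision.camera_params(name); f=210/np.tan(np.radians(p['vertical_fov']/2))
    E=p['extrinsics'] if T is None else T
    d=E[:3,:3]@np.array([(u-p['cx'])/f,-(v-p['cy'])/f,-1]); return E[:3,3],d/np.linalg.norm(d)
def plane(name,u,v,z=0,T=None):
    o,d=ray(name,u,v,T); return o+d*(z-o[2])/d[2]
def proj(name,P,T=None):
    p=vision.camera_params(name); f=210/np.tan(np.radians(p['vertical_fov']/2))
    E=p['extrinsics'] if T is None else T
    c=E[:3,:3].T@(np.asarray(P,float)-E[:3,3]); return np.array([p['cx']+f*c[0]/-c[2],p['cy']-f*c[1]/-c[2]])
def tri(r1,r2):
    (o1,d1),(o2,d2)=r1,r2
    A=np.array([d1,-d2]).T; s=np.linalg.lstsq(A,o2-o1,rcond=None)[0]
    return (o1+s[0]*d1+o2+s[1]*d2)/2, np.linalg.norm(o1+s[0]*d1-o2-s[1]*d2)
def wristT(o):
    from scipy.spatial.transform import Rotation as R
    q=np.array(o['ee_rot']);M=np.eye(4);M[:3,:3]=R.from_quat(q[[1,2,3,0]]).as_matrix();M[:3,3]=o['tcp_pos']
    return M@vision.camera_params('wrist')['mount']
E
python3 - <<'E'
from h import *
def boxes(im,lo,hi):
    hsv=cv2.cvtColor(im,cv2.COLOR_BGR2HSV); m=cv2.inRange(hsv,lo,hi)
    m=cv2.morphologyEx(m,cv2.MORPH_OPEN,np.ones((3,3)))
    cs,_=cv2.findContours(m,cv2.RETR_EXTERNAL,cv2.CHAIN_APPROX_NONE)
    return [c for c in cs if 250<cv2.contourArea(c)<3000]
t=cv2.imread('pics/top0.png');s=cv2.imread('pics/scene0.png')
for (x,y) in [(269,223),(333,213),(384,204)]: print(cv2.cvtColor(t,cv2.COLOR_BGR2HSV)[y,x])
print(cv2.cvtColor(s,cv2.COLOR_BGR2HSV)[203,300],cv2.cvtColor(s,cv2.COLOR_BGR2HSV)[215,305])
B=[c for c in boxes(t,(8,60,110),(22,160,255)) if 200<cv2.boundingRect(c)[0]]
for c in B:
    pts=cv2.boxPoints(cv2.minAreaRect(c))
    P=np.array([plane('top',*p,50) for p in pts]); r=cv2.minAreaRect(P[:,:2].astype(np.float32))
    e=[P[1]-P[0],P[2]-P[1]]; L=max(e,key=lambda v:np.linalg.norm(v)); W=min(e,key=lambda v:np.linalg.norm(v))
    a=np.degrees(np.arctan2(L[1],L[0])); a=(a+90)%180-90
    print('box',cv2.minAreaRect(c)[0],'centre',P.mean(0).round(1),'LW',np.linalg.norm(L).round(1),np.linalg.norm(W).round(1),'yaw',a.round(1))
    c0=P.mean(0); print('  scene px top centre',proj('scene',c0))
cv2.imwrite('pics/sc.png',cv2.resize(s[270:400,240:400],None,fx=4.6,fy=4.6,interpolation=cv2.INTER_CUBIC))
cv2.imwrite('pics/tc.png',cv2.resize(t[60:190,60:200],None,fx=4.6,fy=4.6,interpolation=cv2.INTER_CUBIC))
cv2.imwrite('pics/sb.png',cv2.resize(s[130:230,190:340],None,fx=5,fy=5,interpolation=cv2.INTER_CUBIC))
E
```

```text
[ 18  81 164]
[ 18  83 160]
[ 19  85 156]
[ 17 109 161] [ 18 111  69]
box (268.48077392578125, 222.59616088867188) centre [481.2 -61.5  50. ] LW 139.8 62.4 yaw -9.3
  scene px top centre [301.79217556 198.44782691]
box (332.3658752441406, 212.2073211669922) centre [ 513.3 -226.9   50. ] LW 140.0 62.2 yaw -5.0
  scene px top centre [258.89142834 170.57778156]
box (384.07586669921875, 203.21035766601562) centre [ 541.1 -361.8   50. ] LW 140.5 61.7 yaw -2.6
  scene px top centre [226.75643221 150.17099643]
```

View pics/sc.png

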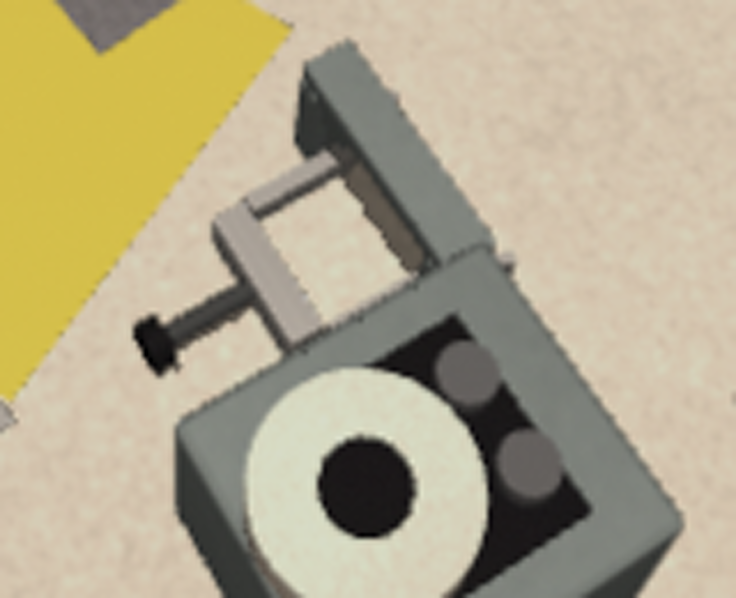

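View pics/tc.png

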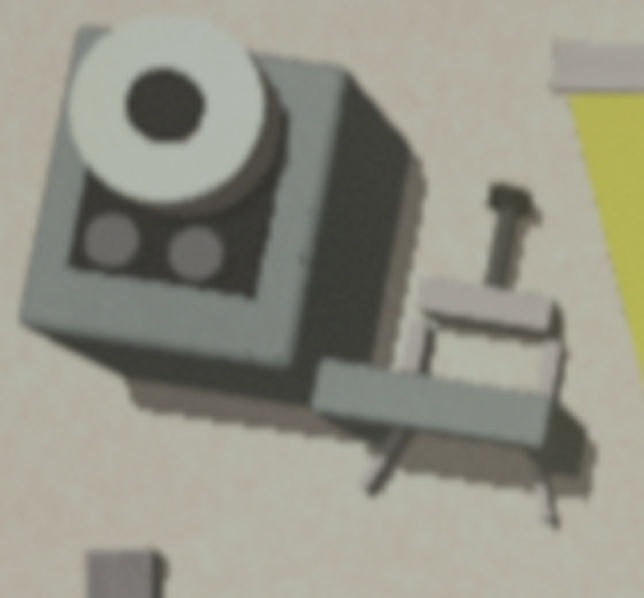

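View pics/sb.png

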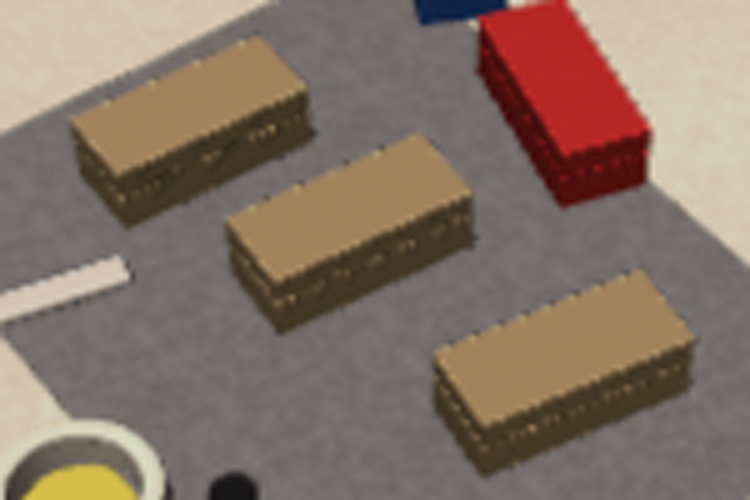

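Run:
```python
from h import *
def T(x,y,z): return plane('top',60+x/4.6,60+y/4.6,z)
def S(x,y): return (240+x/4.6,270+y/4.6)
for n,x,y,z in [('archFL',312,405,90),('archFR',540,445,90),('archBR',550,395,90),('archBL',325,358,90),
 ('stopBL',425,280,30),('stopBR',553,300,30),('stopFR',550,330,30),('stopFL',420,306,30),
 ('gL',375,490,18),('gR',555,523,18),('gRarch? ',557,350,18),('gL back',410,372,18),('consFR',292,366,120),('consFL',22,320,120),('consBR',345,68,120),
 ('brushhead',100,552,20)]:
    print(n,T(x,y,z).round(1))
for n,x,y,z in [('archFR',348,40,90),('archBR',305,68,90),('archFL',495,240,90),('stopBR',216,215,30),('stopFR',250,203,30),('stopBL',290,345,30),('stopFL',325,325,30),('gL mouth',512,262,18),('consFR',492,248,120)]:
    print('S',n,plane('scene',*S(x,y),z).round(1))
```

```text
archFL [655.9 297.5  90. ]
archFR [637.9 172.2  90. ]
archBR [665.8 168.1  90. ]
archBL [682.2 291.9  90. ]
stopBL [744.8 258.8  30. ]
stopBR [735.5 183.9  30. ]
stopFR [717.7 184.8  30. ]
stopFL [729.3 260.8  30. ]
gL [622.3 284.8  18. ]
gR [606.3 179.2  18. ]
gRarch?  [709.  183.1  18. ]
gL back [692.9 268.3  18. ]
consFR [670.1 298.1 120. ]
consFL [690.  442.1 120. ]
consBR [833.9 279.5 120. ]
brushhead [580.5 440.7  20. ]
S archFR [638.8 175.8  90. ]
S archBR [666.8 174.5  90. ]
S archFL [654.5 301.5  90. ]
S stopBR [734.6 188.4  30. ]
S stopFR [716.5 194.   30. ]
S stopBL [748.3 264.4  30. ]
S stopFL [728.  267.4  30. ]
S gL mouth [626.3 298.5  18. ]
S consFR [670.6 310.6 120. ]
```

Top and scene views agree on the boxes. I'll move above the right box (541,-362) first, as it's the nearest.

Request:
step_arm(slide=[[15,7,0],[45,20,0],[85,38,0],[130,58,0],[175,78,0],[220,97,0],[260,115,0],[295,130,0],[320,141,0],[332.5,147,0],[332.5,147,-30],[332.5,147,-50],[332.5,147,-50]], twist=[[0,0,-1],[0,0,-3],[0,0,-6],[0,0,-10],[0,0,-14],[0,0,-18],[0,0,-21],[0,0,-23],[0,0,-24.5],[0,0,-24.9],[0,0,-24.9],[0,0,-24.9],[0,0,-24.9]], claw=1, force=25)

```text
time: 1.45
tcp_pos: [539.3, -361.3, 157.2]
ee_rot: [-0.0, -0.691, 0.723, 0.003]
ft_force: [0.3, -0.2, -0.2]
width: 93.1
```

```bash
cat > look.py <<'E'
import sys
from h import *
o=arm.get_obs(); im=vision.read_camera('wrist'); n=sys.argv[1]
cv2.imwrite(f'pics/{n}.png',im); np.save(f'pics/{n}.npy',wristT(o))
print(np.round(o['tcp_pos'],1),o['time'],np.round(o['ee_rot'],4),'ft',np.round(o['ft_force'],2),'q',np.round(o['q'],2),o['width'])
E
python3 look.py w1
```

```text
[ 539.3 -361.3  157.2] 1.45 [-5.000e-04 -6.907e-01  7.231e-01  2.600e-03] ft [ 0.25 -0.19 -0.15] q [-0.66  0.59  1.42 -0.    1.14  0.95] 93.10284849886554
```

View pics/w1.png

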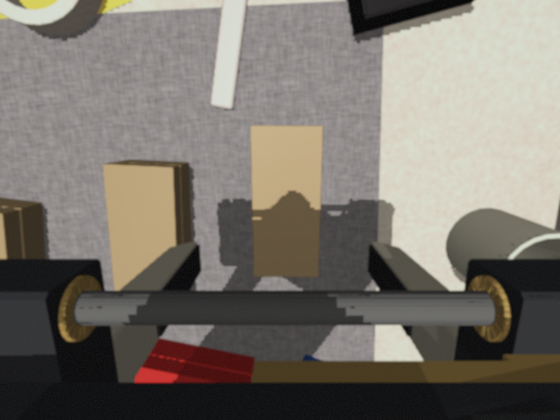

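Run:
```python
from h import *
T=np.load('pics/w1.npy')
P=[plane('wrist',u,v,50,T) for u,v in [(251,126),(322,126),(320,276),(254,276)]]
print(np.round(P,1),np.mean(P,0))
t=plane('top',384.1,203.2,50)
print(tri(ray('wrist',287,200,T),ray('top',384.1,203.2)))
```

```text
[[ 612.5 -336.5   50. ]
 [ 609.7 -396.7   50. ]
 [ 471.4 -392.6   50. ]
 [ 474.1 -329.5   50. ]] [ 541.9209887  -363.80630591   50.        ]
(array([ 542.97188555, -364.97812424,   34.76605009]), np.float64(2.124125226274083))
```

The wrist picture shows the box top at (251..322, 126..276), so its centre is (542,-364), in agreement with the top view. Descending and gripping.

Request:
step_arm(slide=[[2,-1,-20],[2,-1,-50],[2,-1,-85],[2,-1,-112],[2,-1,-124],[2,-1,-124],[2,-1,-124]], twist=[[0,0,0],[0,0,0],[0,0,0],[0,0,0],[0,0,0],[0,0,0],[0,0,0]])

```text
time: 2.2
tcp_pos: [543.7, -363.7, 38.0]
ee_rot: [0.0, -0.691, 0.723, -0.001]
ft_force: [-0.2, -0.5, 1.0]
width: 93.3
```

Request:
step_arm(slide=[[0,0,0],[0,0,0],[0,0,0],[0,0,0],[0,0,0],[0,0,0],[0,0,0],[0,0,0]], twist=[[0,0,0],[0,0,0],[0,0,0],[0,0,0],[0,0,0],[0,0,0],[0,0,0],[0,0,0]], claw=-1, force=20)

```text
time: 3.0
tcp_pos: [543.1, -363.0, 36.4]
ee_rot: [0.0, -0.691, 0.723, -0.0]
ft_force: [-1.4, 0.5, 4.6]
width: 61.4
```

Request:
step_arm(slide=[[0,0,3],[0,0,8],[0,0,12],[0,0,12],[0,0,12],[0,0,12],[0,0,12]], twist=[[0,0,0],[0,0,0],[0,0,0],[0,0,0],[0,0,0],[0,0,0],[0,0,0]])

```text
time: 3.7
tcp_pos: [542.9, -362.8, 47.9]
ee_rot: [-0.0, -0.691, 0.723, 0.0]
ft_force: [0.6, 0.4, -1.8]
width: 61.7
```

Run:
```python
from bench import arm
o=arm.get_obs(); print(o['ft_force'],o['wrist_torque'],o['width'],o['tcp_pos'])
```

```text
[ 0.56805505  0.36715465 -1.77715118] [0.05111428 0.00392092 0.01695643] 61.705528577346485 [ 542.88302019 -362.84717277   47.92415196]
```

-1.8 N, so about 0.18 kg: this box is empty. Set it back down.

Request:
step_arm(slide=[[0,0,-5],[0,0,-10],[0,0,-12],[0,0,-12],[0,0,-12]], twist=[[0,0,0],[0,0,0],[0,0,0],[0,0,0],[0,0,0]])

```text
time: 4.2
tcp_pos: [542.8, -362.8, 36.3]
ee_rot: [-0.0, -0.691, 0.723, 0.0]
ft_force: [-2.5, 1.2, 5.0]
width: 61.3
```

Request:
step_arm(slide=[[0,0,0],[0,0,0],[0,0,0],[0,0,0],[0,0,0],[0,0,0],[0,0,20],[0,0,55],[0,0,90],[0,0,115],[0,0,120]], twist=[[0,0,0],[0,0,0],[0,0,0],[0,0,0],[0,0,0],[0,0,0],[0,0,0],[0,0,0],[0,0,0],[0,0,0],[0,0,0]], claw=1)

```text
time: 5.3
tcp_pos: [544.1, -363.7, 159.4]
ee_rot: [0.0, -0.691, 0.723, -0.002]
ft_force: [-0.4, -0.6, -0.9]
width: 93.2
```

Request:
step_arm(slide=[[-5,20,0],[-12,60,0],[-21,100,0],[-28,127,0],[-29.5,136,0],[-29.5,136,0],[-29.5,136,0]], twist=[[0,0,0],[0,0,-1],[0,0,-2],[0,0,-2.4],[0,0,-2.4],[0,0,-2.4],[0,0,-2.4]])

```text
time: 6.0
tcp_pos: [513.8, -227.8, 155.8]
ee_rot: [-0.0, -0.675, 0.737, -0.0]
ft_force: [0.5, -0.0, -0.5]
width: 92.9
```

```bash
python3 look.py w2
```

```text
[ 513.8 -227.8  155.8] 6.0 [-1.000e-04 -6.754e-01  7.374e-01 -1.000e-04] ft [ 0.53 -0.01 -0.48] q [-0.5   0.43  1.67 -0.    1.03  1.16] 92.87197790028635
```

View pics/w2.png

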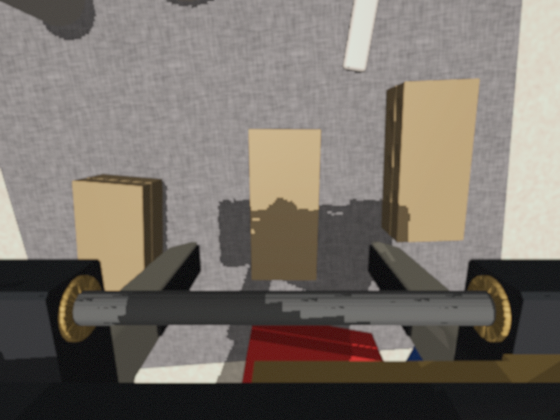

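The middle box is centred under the gripper at (285,204) and square to it; the right box is standing at (435,160). The red box is clear below at (310,345).

Request:
step_arm(slide=[[0,1,-20],[0,1,-50],[0,1,-85],[0,1,-110],[0,1,-120],[0,1,-120],[0,1,-120]], twist=[[0,0,0],[0,0,0],[0,0,0],[0,0,0],[0,0,0],[0,0,0],[0,0,0]])

```text
time: 6.75
tcp_pos: [514.1, -226.6, 37.0]
ee_rot: [0.0, -0.675, 0.738, -0.001]
ft_force: [0.6, -0.2, 0.7]
width: 93.1
```

Request:
step_arm(slide=[[0,0,0],[0,0,0],[0,0,0],[0,0,0],[0,0,0],[0,0,0],[0,0,0],[0,0,0]], twist=[[0,0,0],[0,0,0],[0,0,0],[0,0,0],[0,0,0],[0,0,0],[0,0,0],[0,0,0]], claw=-1, force=20)

```text
time: 7.55
tcp_pos: [513.7, -226.1, 36.5]
ee_rot: [0.0, -0.675, 0.737, -0.0]
ft_force: [-1.0, -1.1, 5.2]
width: 61.5
```

Request:
step_arm(slide=[[0,0,3],[0,0,8],[0,0,12],[0,0,12],[0,0,12],[0,0,12],[0,0,12]], twist=[[0,0,0],[0,0,0],[0,0,0],[0,0,0],[0,0,0],[0,0,0],[0,0,0]])

```text
time: 8.25
tcp_pos: [513.4, -225.9, 48.0]
ee_rot: [-0.0, -0.675, 0.737, 0.0]
ft_force: [-0.4, -0.8, -2.4]
width: 61.3
```

Run:
```python
from bench import arm
o=arm.get_obs(); print(o['ft_force'],o['wrist_torque'],o['width'],o['tcp_pos'])
```

```text
[-0.39656647 -0.82834128 -2.39028555] [-0.00271827  0.06372222  0.02756344] 61.29220672898915 [ 513.39729596 -225.8650994    47.97477006]
```

-2.4 N, so about 0.2 kg: also empty. Put it back and go to the left box.

Request:
step_arm(slide=[[0,0,-5],[0,0,-10],[0,0,-12],[0,0,-12],[0,0,-12]], twist=[[0,0,0],[0,0,0],[0,0,0],[0,0,0],[0,0,0]])

```text
time: 8.75
tcp_pos: [513.3, -225.8, 36.4]
ee_rot: [-0.0, -0.675, 0.737, 0.0]
ft_force: [-3.7, 2.1, 7.6]
width: 61.6
```

Request:
step_arm(slide=[[0,0,0],[0,0,0],[0,0,0],[0,0,0],[0,0,0],[0,0,0],[0,0,20],[0,0,55],[0,0,90],[0,0,115],[0,0,120]], twist=[[0,0,0],[0,0,0],[0,0,0],[0,0,0],[0,0,0],[0,0,0],[0,0,0],[0,0,0],[0,0,0],[0,0,0],[0,0,0]], claw=1)

```text
time: 9.85
tcp_pos: [514.7, -226.5, 159.0]
ee_rot: [0.001, -0.675, 0.737, -0.002]
ft_force: [0.3, -0.1, -0.3]
width: 92.9
```

Request:
step_arm(slide=[[-4,20,0],[-12,60,0],[-20,105,0],[-28,145,0],[-32,163,0],[-32,165,0],[-32,165,0]], twist=[[0,0,0],[0,0,-1],[0,0,-2],[0,0,-3.5],[0,0,-4.3],[0,0,-4.3],[0,0,-4.3]])

```text
time: 10.55
tcp_pos: [481.5, -61.0, 155.5]
ee_rot: [-0.0, -0.648, 0.762, 0.0]
ft_force: [0.2, 0.6, 0.2]
width: 92.8
```

```bash
python3 look.py w3
```

```text
[481.5 -61.  155.5] 10.55 [-3.000e-04 -6.477e-01  7.619e-01  2.000e-04] ft [0.21 0.61 0.15] q [-0.22  0.3   1.87 -0.    0.97  1.51] 92.84222040966645
```

View pics/w3.png

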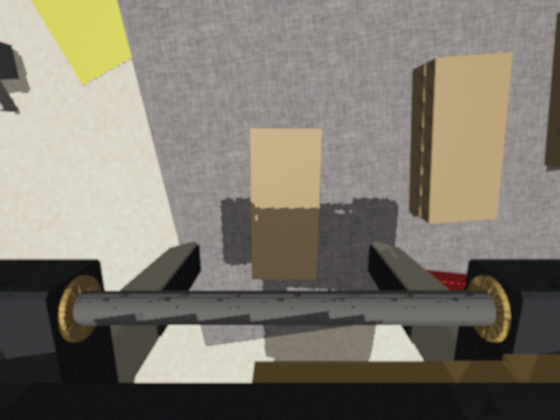

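The left box is centred at (285,204). Grip and weigh it.

Request:
step_arm(slide=[[0,0,-20],[0,0,-50],[0,0,-85],[0,0,-110],[0,0,-120],[0,0,-120],[0,0,-120]], twist=[[0,0,0],[0,0,0],[0,0,0],[0,0,0],[0,0,0],[0,0,0],[0,0,0]])

```text
time: 11.3
tcp_pos: [482.2, -61.5, 36.9]
ee_rot: [0.0, -0.647, 0.762, -0.0]
ft_force: [0.0, 0.2, -0.2]
width: 93.3
```

Request:
step_arm(slide=[[0,0,0],[0,0,0],[0,0,0],[0,0,0],[0,0,0],[0,0,0],[0,0,0],[0,0,0]], twist=[[0,0,0],[0,0,0],[0,0,0],[0,0,0],[0,0,0],[0,0,0],[0,0,0],[0,0,0]], claw=-1, force=30)

```text
time: 12.1
tcp_pos: [481.7, -61.0, 36.4]
ee_rot: [0.0, -0.647, 0.762, -0.0]
ft_force: [-1.1, -1.7, 5.9]
width: 61.1
```

Request:
step_arm(slide=[[0,0,3],[0,0,8],[0,0,12],[0,0,12],[0,0,12],[0,0,12],[0,0,12]], twist=[[0,0,0],[0,0,0],[0,0,0],[0,0,0],[0,0,0],[0,0,0],[0,0,0]])

```text
time: 12.8
tcp_pos: [481.4, -60.9, 48.0]
ee_rot: [-0.0, -0.647, 0.762, 0.0]
ft_force: [1.5, -0.1, -6.4]
width: 61.7
```

Run:
```python
from bench import arm
o=arm.get_obs(); print(o['ft_force'],o['wrist_torque'],o['width'],o['tcp_pos'])
```

```text
[ 1.46547673 -0.11713451 -6.42982989] [0.03366864 0.03972436 0.02881619] 61.72986508817074 [481.37942403 -60.88378606  47.97266293]
```

-6.4 N, so about 0.65 kg: the left box is the packed one. I'll carry it to staging in front of the mouth and look at the machine from there.

Request:
step_arm(slide=[[0,2,15],[2,15,40],[4,40,60],[6,75,70],[8,115,70],[10,155,70],[12,195,70],[14,235,70],[16,270,70],[18,298,70],[20,313,70],[20.5,316,70],[20.5,316,70],[20.5,316,70]], twist=[[0,0,0],[0,0,0],[0,0,0],[0,0,0.5],[0,0,1],[0,0,1.3],[0,0,1.3],[0,0,1.3],[0,0,1.3],[0,0,1.3],[0,0,1.3],[0,0,1.3],[0,0,1.3],[0,0,1.3]])

```text
time: 14.2
tcp_pos: [501.9, 254.0, 118.0]
ee_rot: [-0.0, -0.656, 0.755, 0.0]
ft_force: [-0.2, -1.2, -6.3]
width: 61.2
```

```bash
python3 look.py w4
python3 - <<'E'
from h import *
im=vision.read_camera('top');cv2.imwrite('pics/top4.png',im)
s=vision.read_camera('scene');cv2.imwrite('pics/scene4.png',s)
w=cv2.imread('pics/w4.png'); cv2.imwrite('pics/w4b.png',cv2.resize(w[0:250,60:500],None,fx=1.8,fy=1.8,interpolation=cv2.INTER_CUBIC))
E
```

```text
[501.9 254.  118. ] 14.2 [-4.000e-04 -6.556e-01  7.551e-01  0.000e+00] ft [-0.21 -1.22 -6.28] q [ 0.39  0.48  1.7  -0.    0.96  2.1 ] 61.18773779837947
```

View pics/w4.png

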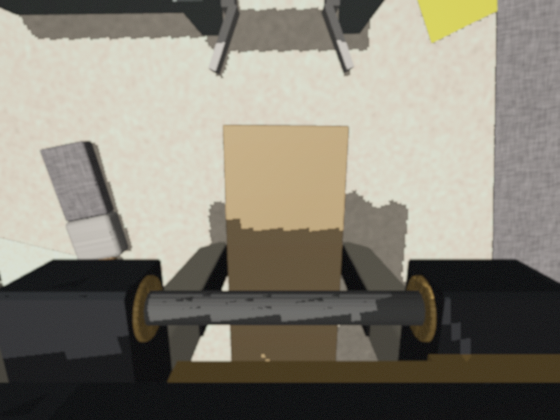

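View pics/top4.png

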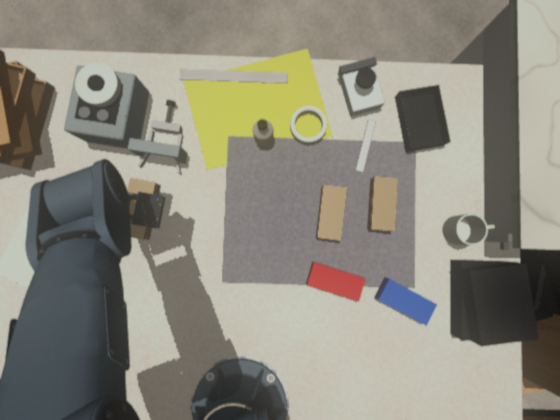

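Run:
```python
from h import *
w=cv2.imread('pics/w4.png'); cv2.imwrite('pics/w4c.png',cv2.resize(w[0:140,190:380],None,fx=4.2,fy=4.2,interpolation=cv2.INTER_CUBIC))
```

```text
(no output)
```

View pics/w4c.png

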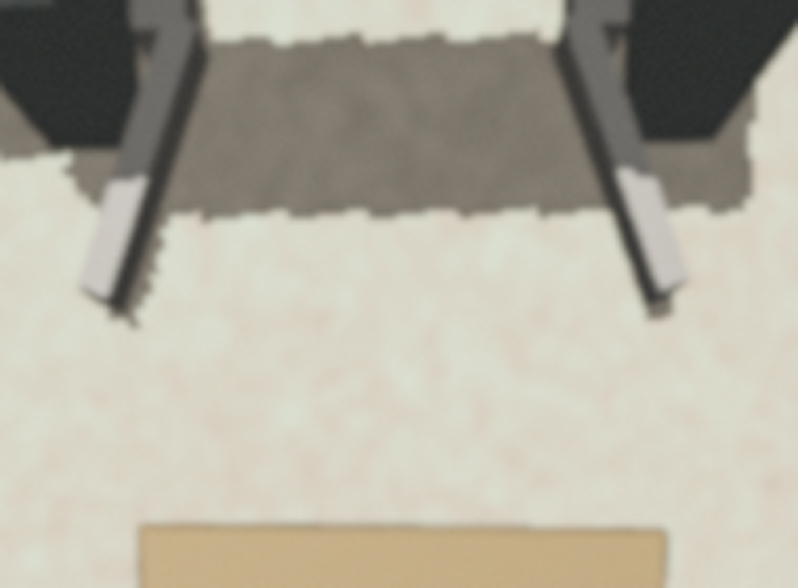

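Run:
```python
from h import *
T=np.load('pics/w4.npy')
def W(x,y,z): return plane('wrist',190+x/4.2,y/4.2,z,T)
a=W(112,300,18);b=W(655,292,18);c=W(190,55,18);d=W(568,45,18)
e=W(52,148,0);f=W(715,138,0)
for n,p in zip('abcdef',[a,b,c,d,e,f]):print(n,p.round(1))
for p,q in [(a,b),(c,d),(e,f)]:
    v=p-q; print('mid',((p+q)/2).round(1),'width',np.linalg.norm(v).round(1),'yaw',np.degrees(np.arctan2(-v[0],v[1])).round(2))
m=(a+b)/2;n=(c+d)/2;print('axis yaw from mids',np.degrees(np.arctan2((n-m)[1],(n-m)[0])))
# box held
t=plane('wrist',190+140/4.2,525/4.2,135,T); u=plane('wrist',190+665/4.2,528/4.2,135,T)
print(t,u)
# box held top height est
```

```text
a [622.5 290.9  18. ]
b [609.5 188.8  18. ]
c [661.3 268.9  18. ]
d [653.2 200.5  18. ]
e [655.1 300.3   0. ]
f [638.5 170.8   0. ]
mid [616.  239.8  18. ] width 102.9 yaw -7.28
mid [657.2 234.7  18. ] width 68.8 yaw -6.72
mid [646.8 235.6   0. ] width 130.5 yaw -7.29
axis yaw from mids -7.061123779032905
[575.74708974 272.32531846 135.        ] [567.09479577 213.54480422 135.        ]
```

The close view shows the guide tips at about (217,71) and (346,70). Widths of 103 and 69 match the text, with lane yaw -7.2° and arch centre ≈ (656,235). Align the box and set it down 20 mm before the mouth.

Request:
step_arm(slide=[[8,-1,-10],[18,-2,-25],[24,-3,-45],[24,-3,-62],[24,-3,-74],[24,-3,-80],[24,-3,-82],[24,-3,-82],[24,-3,-82]], twist=[[0,0,0.5],[0,0,1],[0,0,1.2],[0,0,1.2],[0,0,1.2],[0,0,1.2],[0,0,1.2],[0,0,1.2],[0,0,1.2]])

```text
time: 15.25
tcp_pos: [526.5, 252.3, 36.7]
ee_rot: [0.001, -0.664, 0.748, -0.0]
ft_force: [-0.2, 0.1, -6.8]
width: 61.5
```

Request:
step_arm(slide=[[0,0,0],[0,0,0],[0,0,0],[0,0,0],[0,0,0],[0,0,0],[0,0,15],[0,0,45],[0,0,75],[0,0,95],[0,0,100],[0,0,100]], twist=[[0,0,0],[0,0,0],[0,0,0],[0,0,0],[0,0,0],[0,0,0],[0,0,0],[0,0,0],[0,0,0],[0,0,0],[0,0,0],[0,0,0]], claw=1)

```text
time: 16.45
tcp_pos: [526.3, 252.2, 137.0]
ee_rot: [0.001, -0.664, 0.748, -0.0]
ft_force: [0.4, 0.6, -1.0]
width: 92.8
```

```bash
python3 look.py w5
```

```text
[526.3 252.2 137. ] 16.45 [ 7.000e-04 -6.638e-01  7.479e-01 -3.000e-04] ft [ 0.42  0.63 -0.96] q [0.37 0.49 1.63 0.   1.02 2.06] 92.76234644507753
```

View pics/w5.png

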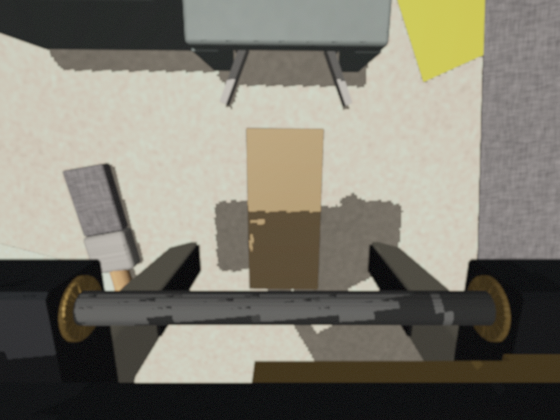

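Run:
```python
from h import *
T=np.load('pics/w5.npy')
F=(plane('wrist',246.5,128,50,T)+plane('wrist',323.5,129,50,T))/2
R=(plane('wrist',249,288,50,T)+plane('wrist',318.5,288,50,T))/2
c=np.array([656,234.8]);d=np.array([np.cos(np.radians(-7.2)),np.sin(np.radians(-7.2))]);n=np.array([-d[1],d[0]])
for p in (F,R): print(p.round(1),'along',((p[:2]-c)@d).round(1),'lat',((p[:2]-c)@n).round(1))
g=[plane('wrist',u,v,18,T) for u,v in [(230,106),(345.5,107)]]
m=(g[0]+g[1])/2; print(g,'along',(m[:2]-c)@d,'lat',(m[:2]-c)@n)
t=np.array([526.3,252.2]); print('tcp along',(t-c)@d,(t-c)@n, 'dir',d,n)
# rear pose
for a in (-225,): print(c+a*d)
```

```text
[596.  242.9  50. ] along -60.6 lat 0.5
[458.9 260.3  50. ] along -198.7 lat 0.6
[array([620.96613176, 288.2957842 ,  18.        ]), array([608.15019768, 188.17902921,  18.        ])] along -41.54587532927079 lat -1.7837374963754526
tcp along -130.85807502450672 1.0070754095816243 dir [ 0.9921147  -0.12533323] [0.12533323 0.9921147 ]
[432.7741922  262.99997755]
```

The box sits with its rear at -200 and laterally within 2 mm. I'll move behind it with the jaws part-closed for a two-point push.

Request:
step_arm(slide=[[-20,2,0],[-50,5.5,0],[-80,9,0],[-93.5,10.5,0],[-93.5,10.5,-20],[-93.5,10.5,-55],[-93.5,10.5,-85],[-93.5,10.5,-98],[-93.5,10.5,-100],[-93.5,10.5,-100]], twist=[[0,0,0],[0,0,-0.2],[0,0,-0.4],[0,0,-0.4],[0,0,-0.4],[0,0,-0.4],[0,0,-0.4],[0,0,-0.4],[0,0,-0.4],[0,0,-0.4]], claw=-0.4)

```text
time: 17.5
tcp_pos: [432.9, 262.7, 36.5]
ee_rot: [0.0, -0.661, 0.75, -0.0]
ft_force: [0.0, 0.1, 0.4]
width: 27.9
```

```bash
python3 look.py w6
```

```text
[432.9 262.7  36.5] 17.5 [ 1.000e-04 -6.612e-01  7.503e-01 -0.000e+00] ft [0.05 0.09 0.45] q [ 0.45  0.53  1.89 -0.    0.72  2.15] 27.885043206781784
```

View pics/w6.png

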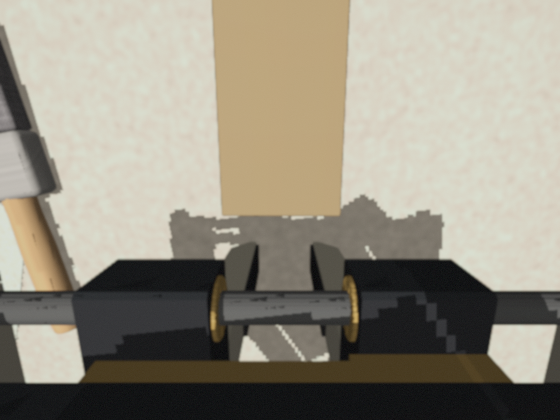

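Fingers are centred behind the rear face (edge at y≈214 px, x 222–340). Push about 100 mm along the lane.

Request:
step_arm(slide=[[4,-0.5,0],[9,-1.1,0],[14,-1.8,0],[18,-2.3,0],[22,-2.8,0],[27,-3.4,0],[32,-4,0],[37,-4.7,0],[42,-5.3,0],[48,-6.1,0],[54,-6.8,0],[60,-7.6,0],[66,-8.3,0],[72,-9.1,0],[78,-9.9,0],[84,-10.6,0],[90,-11.4,0],[94,-11.9,0],[97,-12.3,0],[98,-12.4,0]], twist=[[0,0,0],[0,0,0],[0,0,0],[0,0,0],[0,0,0],[0,0,0],[0,0,0],[0,0,0],[0,0,0],[0,0,0],[0,0,0],[0,0,0],[0,0,0],[0,0,0],[0,0,0],[0,0,0],[0,0,0],[0,0,0],[0,0,0],[0,0,0]])

```text
time: 19.55
tcp_pos: [529.7, 250.1, 36.2]
ee_rot: [-0.001, -0.661, 0.75, 0.001]
ft_force: [-8.6, 1.2, 7.0]
width: 28.0
```

```bash
python3 look.py w7;python3 - <<'E'
from h import *
s=vision.read_camera('scene');cv2.imwrite('pics/scene7.png',s)
cv2.imwrite('pics/s7c.png',cv2.resize(s[250:400,220:400],None,fx=4,fy=4,interpolation=cv2.INTER_CUBIC))
E
```

```text
[529.7 250.1  36.2] 19.55 [-0.0012 -0.6611  0.7503  0.0008] ft [-8.58  1.18  7.  ] q [0.36 0.64 1.68 0.   0.83 2.06] 28.003450956059247
```

View pics/w7.png

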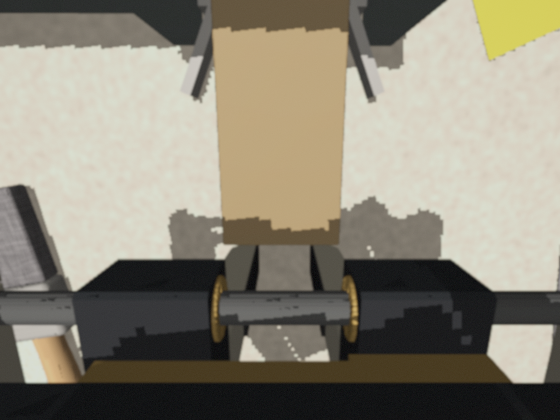

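View pics/s7c.png

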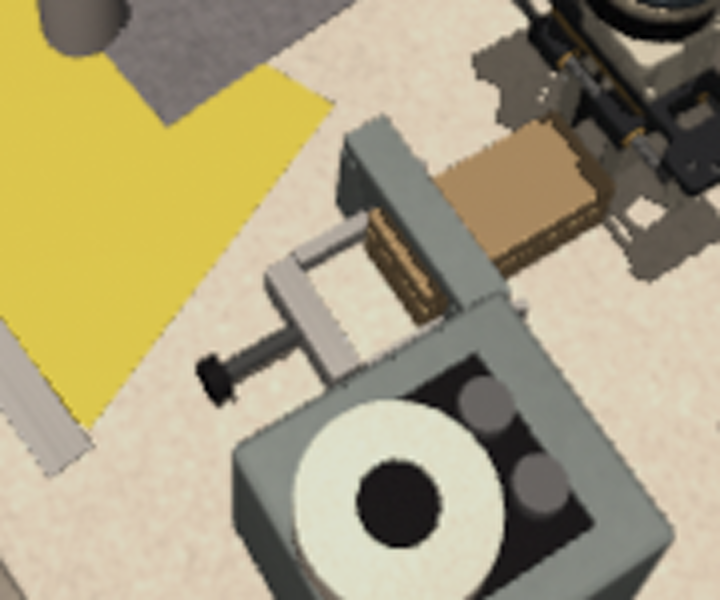

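It's straight between the guides, about 40 mm short of the stop. Continue, then creep.

Request:
step_arm(slide=[[3,-0.4,0],[7,-0.9,0],[11,-1.4,0],[15,-1.9,0],[18,-2.3,0],[21,-2.6,0],[23,-2.9,0],[25,-3.2,0]], twist=[[0,0,0],[0,0,0],[0,0,0],[0,0,0],[0,0,0],[0,0,0],[0,0,0],[0,0,0]])

```text
time: 20.45
tcp_pos: [554.4, 246.9, 36.2]
ee_rot: [-0.001, -0.661, 0.75, 0.001]
ft_force: [-8.4, 1.7, 6.2]
width: 27.8
```

Request:
step_arm(slide=[[1.5,-0.2,0],[3,-0.4,0],[4.5,-0.6,0],[6,-0.8,0]], twist=[[0,0,0],[0,0,0],[0,0,0],[0,0,0]])

```text
time: 20.85
tcp_pos: [560.4, 246.2, 36.2]
ee_rot: [-0.001, -0.661, 0.75, 0.001]
ft_force: [-6.9, 1.0, 6.1]
width: 27.5
```

Run:
```python
from h import *
o=arm.get_obs();print(o['ft_force'],o['tcp_pos'])
s=vision.read_camera('scene')
cv2.imwrite('pics/s8c.png',cv2.resize(s[280:360,260:360],None,fx=7,fy=7,interpolation=cv2.INTER_CUBIC))
```

```text
[-6.92508429  1.03989558  6.07406391] [560.43720206 246.15794971  36.19288694]
```

View pics/s8c.png

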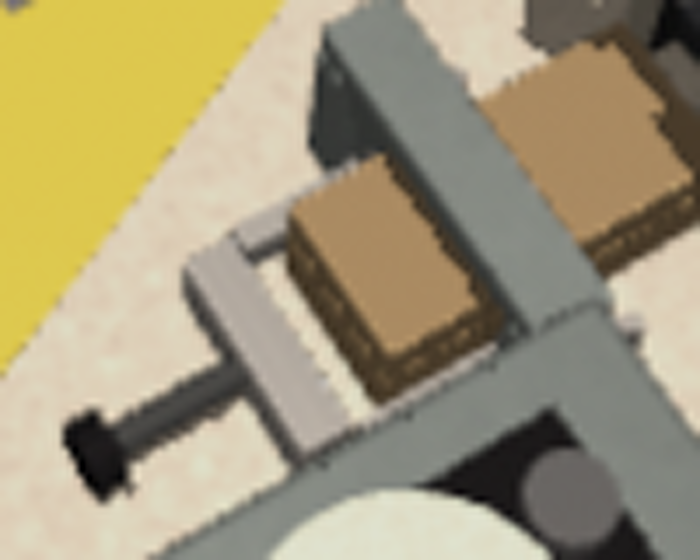

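About 8–10 mm of gap is left. Creep with force checks.

Request:
step_arm(slide=[[1,-0.1,0],[2,-0.2,0],[3,-0.4,0],[4,-0.5,0],[5,-0.6,0]], twist=[[0,0,0],[0,0,0],[0,0,0],[0,0,0],[0,0,0]])

```text
time: 21.4
tcp_pos: [565.4, 245.6, 36.2]
ee_rot: [-0.001, -0.661, 0.75, 0.001]
ft_force: [-7.9, 2.0, 6.0]
width: 28.0
```

Request:
step_arm(slide=[[0.7,-0.1,0],[1.4,-0.2,0],[2,-0.2,0]], twist=[[0,0,0],[0,0,0],[0,0,0]])

```text
time: 21.7
tcp_pos: [567.4, 245.3, 36.2]
ee_rot: [-0.001, -0.661, 0.75, 0.001]
ft_force: [-8.5, -0.6, 6.1]
width: 28.3
```

Run:
```python
from h import *
o=arm.get_obs();print(o['ft_force'],o['tcp_pos'])
s=vision.read_camera('scene')
cv2.imwrite('pics/s9c.png',cv2.resize(s[280:360,260:360],None,fx=7,fy=7,interpolation=cv2.INTER_CUBIC))
```

```text
[-8.46565443 -0.59255134  6.09641557] [567.41487906 245.33594504  36.17453566]
```

View pics/s9c.png

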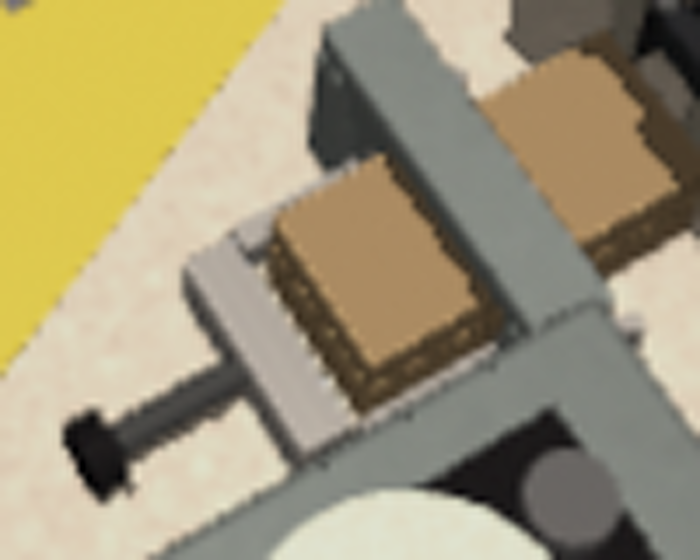

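Request:
step_arm(slide=[[0.7,-0.1,0],[1.4,-0.2,0],[2,-0.2,0]], twist=[[0,0,0],[0,0,0],[0,0,0]])

```text
time: 22.05
tcp_pos: [569.4, 245.1, 36.2]
ee_rot: [-0.001, -0.661, 0.75, 0.001]
ft_force: [-7.8, 0.5, 5.5]
width: 27.9
```

Request:
step_arm(slide=[[0.5,-0.1,0],[1,-0.1,0],[1.5,-0.2,0]], twist=[[0,0,0],[0,0,0],[0,0,0]])

```text
time: 22.35
tcp_pos: [570.9, 245.0, 36.2]
ee_rot: [-0.001, -0.661, 0.75, 0.001]
ft_force: [-7.8, 0.8, 6.0]
width: 28.2
```

Run:
```python
from h import *
o=arm.get_obs();print(o['ft_force'],o['tcp_pos'])
s=vision.read_camera('scene')
cv2.imwrite('pics/s10c.png',cv2.resize(s[280:360,260:360],None,fx=7,fy=7,interpolation=cv2.INTER_CUBIC))
```

```text
[-7.80192052  0.84972488  5.99086558] [570.89634675 244.95424208  36.17793341]
```

View pics/s10c.png

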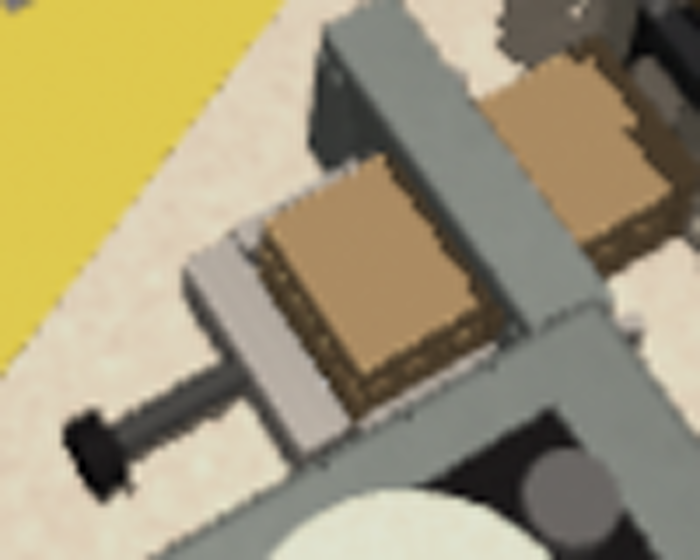

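Request:
step_arm(slide=[[0.3,0,0],[0.7,-0.1,0],[1,-0.1,0]], twist=[[0,0,0],[0,0,0],[0,0,0]])

```text
time: 22.7
tcp_pos: [571.9, 244.9, 36.2]
ee_rot: [-0.001, -0.661, 0.75, 0.001]
ft_force: [-8.7, 0.4, 5.5]
width: 27.6
```

Request:
step_arm(slide=[[0.3,0,0],[0.5,-0.1,0],[0.7,-0.1,0]], twist=[[0,0,0],[0,0,0],[0,0,0]])

```text
time: 23.0
tcp_pos: [572.6, 244.8, 36.2]
ee_rot: [-0.001, -0.661, 0.75, 0.001]
ft_force: [-7.9, 0.8, 6.1]
width: 28.0
```

Request:
step_arm(slide=[[0.3,0,0],[0.5,-0.1,0],[0.7,-0.1,0]], twist=[[0,0,0],[0,0,0],[0,0,0]])

```text
time: 23.3
tcp_pos: [573.3, 244.7, 36.2]
ee_rot: [-0.001, -0.661, 0.75, 0.001]
ft_force: [-6.3, 1.0, 5.6]
width: 27.7
```

Request:
step_arm(slide=[[0.3,0,0],[0.5,-0.1,0],[0.7,-0.1,0]], twist=[[0,0,0],[0,0,0],[0,0,0]])

```text
time: 23.6
tcp_pos: [574.0, 244.6, 36.2]
ee_rot: [-0.001, -0.661, 0.75, 0.001]
ft_force: [-7.8, 0.4, 6.7]
width: 28.0
```

Request:
step_arm(slide=[[0.3,0,0],[0.5,-0.1,0],[0.7,-0.1,0]], twist=[[0,0,0],[0,0,0],[0,0,0]])

```text
time: 23.9
tcp_pos: [574.7, 244.5, 36.2]
ee_rot: [-0.001, -0.661, 0.75, 0.001]
ft_force: [-8.5, 1.0, 6.0]
width: 27.8
```

Run:
```python
from h import *
o=arm.get_obs();print(o['ft_force'],o['tcp_pos'])
s=vision.read_camera('scene')
cv2.imwrite('pics/s11c.png',cv2.resize(s[280:360,260:360],None,fx=7,fy=7,interpolation=cv2.INTER_CUBIC))
```

```text
[-8.47669713  0.95739383  5.99819713] [574.72459154 244.48778375  36.19601723]
```

View pics/s11c.png

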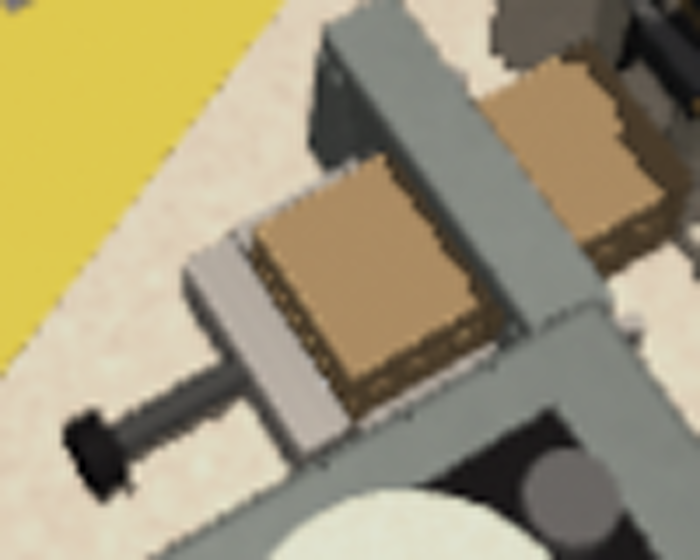

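Request:
step_arm(slide=[[0.3,0,0],[0.5,-0.1,0],[0.7,-0.1,0]], twist=[[0,0,0],[0,0,0],[0,0,0]])

```text
time: 24.25
tcp_pos: [575.4, 244.4, 36.2]
ee_rot: [-0.001, -0.661, 0.75, 0.001]
ft_force: [-7.8, 1.0, 5.2]
width: 27.8
```

Request:
step_arm(slide=[[0.3,0,0],[0.5,-0.1,0],[0.7,-0.1,0]], twist=[[0,0,0],[0,0,0],[0,0,0]])

```text
time: 24.55
tcp_pos: [576.1, 244.3, 36.2]
ee_rot: [-0.001, -0.661, 0.75, 0.001]
ft_force: [-8.1, 1.2, 4.5]
width: 27.7
```

Request:
step_arm(slide=[[0.3,0,0],[0.6,-0.1,0],[1,-0.1,0]], twist=[[0,0,0],[0,0,0],[0,0,0]])

```text
time: 24.85
tcp_pos: [576.6, 244.2, 36.2]
ee_rot: [-0.002, -0.661, 0.75, 0.001]
ft_force: [-11.4, 0.9, 8.0]
width: 27.7
```

Request:
step_arm(slide=[[0.3,0,0],[0.6,-0.1,0],[0.6,-0.1,0]], twist=[[0,0,0],[0,0,0],[0,0,0]])

```text
time: 25.15
tcp_pos: [576.7, 244.2, 36.1]
ee_rot: [-0.002, -0.661, 0.75, 0.002]
ft_force: [-12.9, 2.9, 8.7]
width: 27.9
```

Request:
step_arm(slide=[[0.4,0,0],[0.8,-0.1,0],[0.8,-0.1,0],[0.8,-0.1,0]], twist=[[0,0,0],[0,0,0],[0,0,0],[0,0,0]])

```text
time: 25.55
tcp_pos: [576.7, 244.2, 36.1]
ee_rot: [-0.003, -0.661, 0.75, 0.002]
ft_force: [-17.2, 2.5, 12.3]
width: 27.9
```

```bash
python3 look.py w12
python3 - <<'E'
from h import *
s=vision.read_camera('scene')
cv2.imwrite('pics/s12c.png',cv2.resize(s[280:360,260:360],None,fx=7,fy=7,interpolation=cv2.INTER_CUBIC))
E
```

```text
[576.7 244.2  36.1] 25.55 [-0.0028 -0.6611  0.7502  0.0021] ft [-17.24   2.52  12.28] q [0.33 0.7  1.56 0.   0.89 2.02] 27.880977008960954
```

View pics/s12c.png

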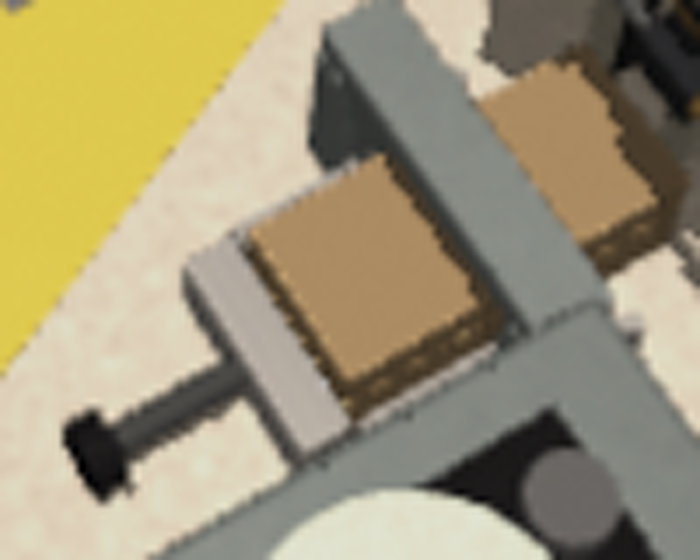

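View pics/w12.png

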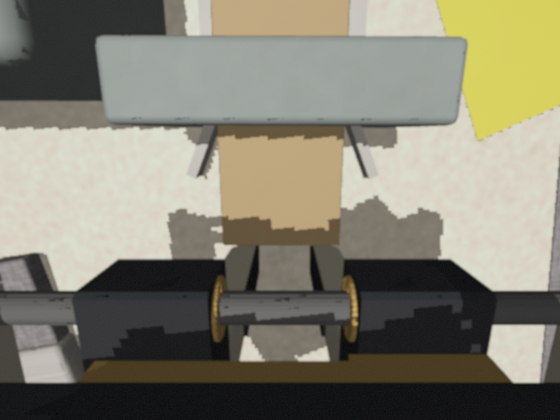

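The box is against the stop: the TCP stalled at 576.7 while the force rose to 17 N, well under 45 N. It looks square to the stop and guides. Back off along the lane, then lift.

Request:
step_arm(slide=[[-1,0.1,0],[-3,0.4,0],[-8,1,0],[-18,2.3,0],[-30,3.8,0],[-40,5,0],[-45,5.7,10],[-50,6.3,40],[-50,6.3,80],[-50,6.3,110],[-50,6.3,120],[-50,6.3,120]], twist=[[0,0,0],[0,0,0],[0,0,0],[0,0,0],[0,0,0],[0,0,0],[0,0,0],[0,0,0],[0,0,0],[0,0,0],[0,0,0],[0,0,0]])

```text
time: 26.85
tcp_pos: [530.1, 250.5, 157.5]
ee_rot: [0.001, -0.661, 0.75, -0.001]
ft_force: [-0.2, -0.6, -0.3]
width: 27.5
```

```bash
python3 look.py w13
python3 - <<'E'
from h import *
s=vision.read_camera('scene');cv2.imwrite('pics/s13.png',s)
cv2.imwrite('pics/s13c.png',cv2.resize(s[280:360,260:360],None,fx=7,fy=7,interpolation=cv2.INTER_CUBIC))
t=vision.read_camera('top');cv2.imwrite('pics/top13.png',t)
m=cv2.inRange(cv2.cvtColor(t,cv2.COLOR_BGR2HSV),(8,60,110),(22,160,255));m=cv2.morphologyEx(m,cv2.MORPH_OPEN,np.ones((3,3)))
for c in cv2.findContours(m,cv2.RETR_EXTERNAL,cv2.CHAIN_APPROX_NONE)[0]:
    if 250<cv2.contourArea(c)<3000:
        r=cv2.minAreaRect(c); print(r, plane('top',*r[0],50).round(1))
E
```

```text
[530.1 250.5 157.5] 26.85 [ 1.300e-03 -6.612e-01  7.502e-01 -5.000e-04] ft [-0.2  -0.58 -0.27] q [ 0.36  0.47  1.61 -0.    1.06  2.06] 27.491317105479578
((331.33172607421875, 212.48086547851562), (24.298160552978516, 53.857913970947266), 6.483074188232422) [ 512.2 -224.2   50. ]
((383.6828918457031, 203.5739288330078), (24.015640258789062, 53.333438873291016), 3.5763344764709473) [ 539.8 -360.7   50. ]
((154.6154022216797, 167.57693481445312), (24.43484115600586, 23.070459365844727), 7.125016689300537) [615.2 239.9  50. ]
((160.95945739746094, 134.7432403564453), (23.509056091308594, 14.631509780883789), 9.462322235107422) [702.8 228.1  50. ]
((4.5, 117.5), (53.0, 9.0), 90.0) [734.7 638.   50. ]
```

View pics/s13c.png

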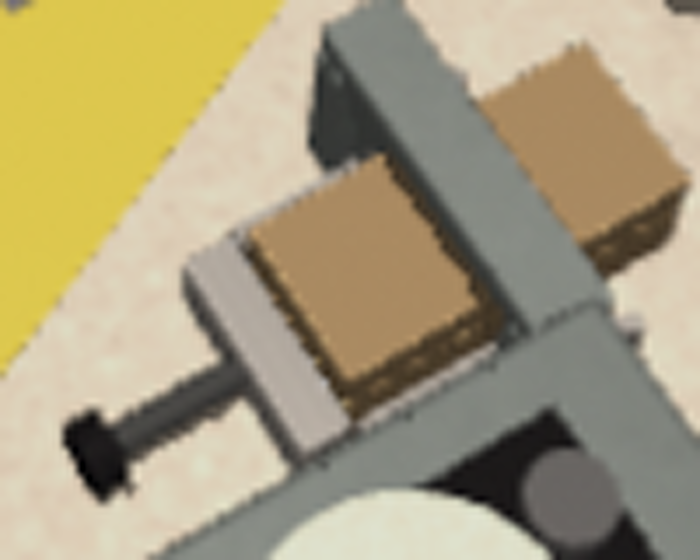

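View pics/w13.png

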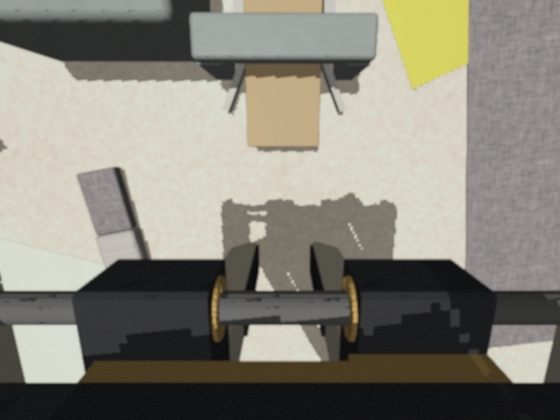

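View pics/s13.png

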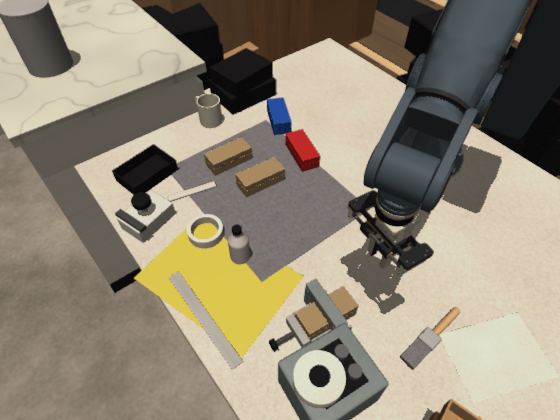

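The box is seated square, with its front flush at the stop and its rear edge at (248–320,147) px in the wrist view. The two empty boxes are within 3 mm of their start, the other things look unmoved, and the robot is clear.

```bash
python3 -c "
from bench import ticket
print(ticket.job_done())"
```

```text
the job is handed in; nothing more can be done
None
```

The packed box is seated under the arch against the stop, and the job is handed in at about 27 s of the 70 s allowed.

- **Finding it:** I lifted each box 12 mm. The wrist force read 1.8 N for the right box and 2.4 N for the middle one, both empty. The left box read 6.4 N (about 0.65 kg), so it is the packed one. The 2.4 N reading is slightly above the 0.22 kg limit for an empty box, within the sensor noise I saw.
- **Seating it:** I set the left box down about 20 mm before the mouth and pushed it with two-finger contact on its rear end. At the stop the tool stalled while the force rose from about 8 N to 17 N along the lane (limit 45 N). I then backed off and lifted clear.
- **Last checks:** In the scene and wrist pictures the box is square between the guides, with its front at the stop face. The two empty boxes measure within 3 mm of where they started, and in the pictures the bystanders and the red and blue look-alikes look unmoved.
- **What disagreed:** The cameras' estimates of the machine's position differed by up to about 6 mm, so I used the close wrist view for alignment and the force reading for contact. That view put the rear end at about 73 mm before the arch centre, just outside the stated 75 to 95 mm. I put this down to calibration error.

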